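Wedge the spring clip off the filament puller's spindle

TASK

Take the wedge from the tool rack (its handle is boxed in, so draw it out by the blade, lay it on the bench and take it again by the handle), slide it in under the back of the spring clip along the top of the puller's spindle, and so spread the clip and ease it off; do not pull the clip with the gripper while it still grips the spindle. Then lay the wedge down flat on the bench and put the clip in the shallow steel parts tray. Leave the other tools and parts where they are.

Things in the scene. Friction and masses are not known exactly. Their poses are not given: they have to be found in the camera images.
- wedge_heel (a point): The wedge, loose: steel blade 95 mm long, 10 mm wide with parallel sides, flat underside; 20 mm high for the 20 mm next to the handle, then sloping evenly to 3 mm at the nose. This point: centre line, at the joint of blade and handle, 10 mm above the underside. x points along the blade to the nose, z up. Starts in a rack pocket, 67 mm of blade standing out. About 140 g.
- wedge_handle (a point): Centre of the wedge's wooden handle, 58 mm long, 22 mm wide, 24 mm high, 29 mm behind the heel; underside level with the blade's, 12 mm below this point. At the start it is shut in under the rack's roof and cannot be reached.
- rack: Fixed plywood tool rack 100 mm deep, 159 mm wide, 49 mm high: three roofed pockets side by side, 41 mm wide, 40 mm high, 50 mm apart, no floor (tools lie on the bench). Origin on the bench under the middle of its front edge; x points into the pockets, tools come out straight along -x. The wedge lies in any one of them, an awl and a file in the others.
- seat (a point): Where the middle of the clip's back plate sits while the clip is on: fixed point of the puller unit, 21 mm above the axis and 12 mm above the top of its level steel spindle (18 mm thick), 91 mm above the bench. y runs along the spindle to its free end; the wedge goes in from there, towards -y. x level across the spindle, z up. The gearmotor begins 105 mm away on the -y side.
- spindle_end (a point): Free end of the spindle, on its axis, 41 mm from the clip's middle along y. Axes as for seat. The space beyond the end is clear.
- fork (a point): Middle of the fork, level with the tops of its ears, 5 mm above the top of the spindle. Two plates, each from 8 to 16 mm from here along y, one on either side of the clip, keep it from sliding along the spindle; on the -y plate two posts, 10 to 17 mm off-centre, rise 30 mm higher. The ears stand at both sides of the spindle and leave 20 mm between them across x, where the wedge passes. Axes as for seat.
- clip_back (a point): The spring clip, loose, dark steel, about 50 g. This point: middle of its back plate, 44 mm (x, across the spindle) by 14 mm (y) by 8 mm thick. Two sprung legs hang 29 mm below this point and hook under the spindle from both sides; the plate's ends stand 4 mm out past them. Seated, there is 8 mm free height between spindle and plate, and 15 mm or more between the legs.
- clip: The same clip; origin on the axis of its bore, 21 mm below clip_back. Lifted about 7 mm (pushing the wedge in takes 5 to 12 N) the legs spread past the spindle and let go. Lifted by nearly the blade's full 20 mm height it is off and sits loosely astride the spindle in the fork, 10 to 14 mm higher than before, once the wedge is drawn back; then it can be picked up by the ends of its back plate.
- clip_leg0 (a joint): Opening of the clip's leg on its +x side, rad: 0 closed, grows as the leg is spread outwards (about 0.1 as it passes the spindle's widest part); spring-loaded shut.
- tray: Fixed shallow open steel parts tray 130 mm (x) by 120 mm (y), 22 mm high, walls and floor 4 mm thick. Origin under its centre, on the bench.
- awl_heel (a point): Bystander: awl in the rack, 8 mm round shaft 75 mm long, wooden handle. This point at the joint of shaft and handle.
- file_heel (a point): Bystander: flat file in the rack, parallel blade 16 mm wide, 6 mm thick, 70 mm long, wooden handle. This point at the joint of blade and handle.
- stepper_c (a point): Bystander: square black stepper motor, 42 mm wide, standing shaft up. Point at its middle.
- bearing_c (a point): Bystander: steel ball bearing ring lying flat, 34 mm across, 12 mm high. Point at its middle.
- jar_c (a point): Bystander: clear jar with white lid, 70 mm across, 85 mm high. Point at its middle.
- ruler_c (a point): Bystander: aluminium ruler, 300 by 28 by 4 mm, flat on the bench. Point at its middle.
- washer_c (a point): Bystander: steel washer, 30 mm across, 5 mm thick, flat on the bench. Point at its middle.

How it is judged:
On the way, in this order (a step that is already met when the one before it is completed fails the run):
1. the wedge, pressed in under the clip, lifts it and spreads its legs while it is still on the spindle (contact force between wedge and clip above 0.5 N and distance between clip_back and seat between 0.002 and 0.012 m and value of joint clip_leg0 above 0.03 rad), for 0.05 s.
2. the clip is off: raised clear with its legs let go of the spindle (distance between clip_back and seat above 0.0095 m and value of joint clip_leg0 below 0.04 rad), for 0.1 s.
At the end, for the whole second after the job is handed in: The clip's back plate centre is inside the tray's outline (within 60 mm in x and 55 mm in y of the tray's centre) and less than 50 mm above the bench; the wedge lies on the bench (the point at its heel less than 20 mm high); both at rest (x of clip_back in the frame of tray between -0.06 and 0.06 m and y of clip_back in the frame of tray between -0.055 and 0.055 m and height (world z) of clip_back below 0.05 m and linear speed of each of clip, wedge below 0.02 m/s and height (world z) of wedge_heel below 0.02 m); the robot touches nothing.
It fails at once if the gripper takes hold of the clip while it is still on the spindle (contact force between the fingers and clip above 1 N and distance between clip_back and seat below 0.008 m).
It fails at once if another tool or part is moved by more than 40 mm (distance of any of awl_heel, file_heel, stepper_c, bearing_c, jar_c, ruler_c, washer_c from where it was at the start of the episode above 0.04 m).
It also fails if it takes over 72 s, if anything falls off the work surface, if the arm or the gripper's body presses on something with over 40 N, if the wrist force passes 120 N, or if a joint passes its speed limit or range.

ROBOT

A 7-joint arm with a two-finger parallel gripper is mounted at the origin on the work surface. World frame = base frame: x ahead of the robot, y to its left, z up, the work surface at z = 0. Lengths are in m, angles in rad, forces in N, time in s.
With the tool pointing down it reaches from about 0.35 to 0.775 m from the base axis. Payload 3.1 kg.
Tool frame: the origin (TCP) lies at the very end of the fingers, on their centre line; the grasp point (between the pads) lies manip.grasp_offset behind it (manip.grasp_offset is the distance from the TCP to the grasp point, in m); z points along the fingers, y is the direction in which the jaws open and shut (so a half turn about z gives the same grasp; the last joint's range is limited). The gripper opens to 85 mm and grips with 20 to 120 N. Pads are 22 mm wide; open, the fingers measure 114 mm over their backs; the gripper's body (76 mm by 85 mm) begins 54 mm behind the grasp point. The pads swing forward as they close: fully open they stand 13 mm farther back than shut.
Start: joints at [1.281, 0.311, 0.014, 1.512, -0.004, 1.319, -0.027], TCP at [0.135, -0.533, 0.231] pointing down, gripper open.
Joint ranges: [-2.7, 2.7], [-0.3, 1.91], [-1.27, 1.3], [0.12, 2.57], [-1.44, 4.58], [0.2, 2.03], [-3.05, 3.05]. Speed limits (rad/s): [2.79, 2.79, 3.14, 3.14, 3.14, 3.14, 3.14].

INTERFACE

Orientations are given as a rotation vector (axis times angle).
In Python, from workcell import telemetry, vision, manip, cut_out, landmark_of gives the robot as it stands.
- The arm moves only by the tool servo_tool, never from a script. Its arguments are lists of equal length, an entry for each row: "dp": the shift along the tool's x, y, z in cm, a list of three; "delta_rot": the turn, a rotation vector about the tool's x, y, z in rad, a list of three. In form: {"dp": [[x, y, z], ...], "delta_rot": [[rx, ry, rz], ...]}. A call has 1 to 8 rows; each row shifts and turns the commanded pose from where the row before left it, along the tool's axes as they then stand; what a row does not reach is not made up. A row lasts 1/12 s, in which the tool goes at most 41.7 mm and 7.16 degrees, less where a joint would pass 70% of its speed; a pose out of reach is approached as far as the arm can. A call with a gripper value outside its range is refused whole. "grip" is the opening, from 0 (shut) to 1 (fully open), set as the call begins (left out, the last holds). The fingers move at their own pace and stop on an object; the grip force is fixed at half the most. Time passes only in rows, so rows that do not move let the fingers close. It gives the time, the measured TCP pose, the force and the opening at its end, in the units of the state.
- telemetry.get_obs(): the state, without advancing time (a new reading comes with each control period).
- vision.camera(name): name is "scene" or "top" or "wrist"; returns (picture, depth): 480x640x3 uint8, red, green, blue; 480x640 float32, m along the optical axis (not along the pixel's ray), 0 where there is no reading.
- vision.calibration(name): a dict with "mtx" (3x3 intrinsics, pixels), "world_from_camera" (4x4, takes a point from camera to world coordinates). Camera axes: x right, y down, z forward; pixel columns grow to the right and rows downward; lengths in m; the calibration is good to about 2 mm. A picture is of the moment at which its call begins: read the wrist's pose just before it. calibration takes no time and is no camera call; for the wrist camera it gives the pose at the moment of the call.
- manip.close_job(): hands the job in, once; it reports no verdict.
Trained networks look in the newest picture that a camera, given by its name, has taken for a name from the list of things; names that differ only in an ending like _2 or _b are one class to them, and where a whole thing is asked for, a point or a joint stands for the part that bears it (a point fixed in the world has none). Each returns a list of dicts, best first, with "score" (0 to 1); they miss things now and then, are a little off and sometimes report something else, mostly with a low value. They report only what shows in the picture. A call takes as long as a camera call.
- cut_out(thing, camera): "region" (480x640 bool, what is visible of it) and "centre" ([column, row] in pixels, amid what is visible of it).
- landmark_of(thing, camera): "centre" ([column, row] in pixels: a listed point, or the origin of a listed thing).
The state is a dict: "t": time; "qpos": joint angles; "qd": joint speeds; "joint_efforts": joint torques, N m; "tcp_pos": TCP position; "eef_rot": TCP orientation; "wrist_force": force on the tool from outside, world axes, zero at the start; "wrist_torque": the same for the moment, N m; "grip_width": finger opening in m.
Only numpy, scipy, OpenCV 4.12 (cv2) and the standard library are available. Lean on these libraries where they do the work, as an engineer would, in place of code of your own. Each camera call takes 0.05 s, during which the arm holds its last target. There are 200 camera calls.

## Working session

There is one attempt and no reset: what is moved stays moved. The work goes in short steps, Python scripts to look and compute and a tool call to move; the robot and the scene stay as the last step left them, time stands still between calls to the robot, and variables do not carry over. Pictures are saved under pics/ and viewed, about 8 in all and at most 12, crops included, and the job is handed in when it is done.

Besides the shell and the picture viewer there is one more tool, called after ">>>" as a command line: name --argument value ..., lists and objects as JSON in quotes. servo_tool: Moves the arm, as the interface text tells. Its arguments: {"type":"object","properties":{"dp":{"type":"array"},"delta_rot":{"type":"array"},"grip":{"type":"number"}},"required":["dp","delta_rot"]}

```bash
mkdir -p pics; ls
cat > h.py <<'E'
import numpy as np, cv2
from workcell import telemetry, vision, manip, cut_out, landmark_of
from scipy.spatial.transform import Rotation as R
def world(px,d,cam):
    c=vision.calibration(cam);K=np.array(c["mtx"]);T=np.array(c["world_from_camera"])
    p=np.linalg.inv(K)@np.array([px[0],px[1],1.])*d
    return T[:3,:3]@p+T[:3,3]
def ray(px,z,cam):
    c=vision.calibration(cam);K=np.array(c["mtx"]);T=np.array(c["world_from_camera"])
    r=T[:3,:3]@np.linalg.inv(K)@np.array([px[0],px[1],1.]);o=T[:3,3]
    return o+r*(z-o[2])/r[2]
def cloud(dep,cam):
    c=vision.calibration(cam);K=np.array(c["mtx"]);T=np.array(c["world_from_camera"])
    v,u=np.mgrid[:480,:640]
    P=np.stack([(u-K[0,2])/K[0,0]*dep,(v-K[1,2])/K[1,1]*dep,dep],-1)
    return P@T[:3,:3].T+T[:3,3]
def save(img,name): cv2.imwrite("pics/"+name,img[...,::-1])
E
python3 - <<'E'
from h import *
np.set_printoptions(precision=4,suppress=True)
o=telemetry.get_obs();print(o, manip.grasp_offset)
names=["wedge_heel","rack","seat","spindle_end","fork","clip_back","tray","awl_heel","file_heel","stepper_c","bearing_c","jar_c","ruler_c","washer_c"]
for cam in ["scene","top"]:
    im,d=vision.camera(cam); save(im,cam+".png"); np.savez(cam+"0.npz",im=im,d=d)
    c=vision.calibration(cam);print(cam,c["mtx"],c["world_from_camera"])
    for n in names:
        r=landmark_of(n,cam)
        for q in r[:2]:
            u,v=map(int,np.round(q["centre"])); 
            print(n,round(q["score"],2),q["centre"],world(q["centre"],d[v,u],cam) if 0<=u<640 and 0<=v<480 else "")
E
```

```text
pics
{'t': 0.0, 'qpos': array([ 1.2813,  0.3117,  0.014 ,  1.5131, -0.0044,  1.3192, -0.0272]), 'qd': array([-0.0004,  0.0012,  0.0004, -0.0015,  0.001 , -0.0011, -0.0006]), 'joint_efforts': array([ -0.0001, -37.991 ,   0.1459, -23.0586,   0.012 ,   0.0136,
         0.    ]), 'tcp_pos': array([ 0.1347, -0.5325,  0.2302]), 'eef_rot': array([-3.1152, -0.3881,  0.0006]), 'wrist_force': array([-1.284 ,  0.9993, -0.0917]), 'wrist_torque': array([ 0.0465, -0.0575,  0.0068]), 'grip_width': 0.08512354915032652} 0.0187
scene [[481.6718   0.     316.953 ]
 [  0.     481.6718 234.917 ]
 [  0.       0.       1.    ]] [[ 0.6621  0.5594 -0.4986  1.1224]
 [ 0.7493 -0.5029  0.4308 -0.4385]
 [-0.0098 -0.6589 -0.7522  0.9167]
 [ 0.      0.      0.      1.    ]]
rack 0.6 [371.9, 232.2] [0.6272 0.1645 0.0459]
seat 0.88 [268.3, 244.9] [ 0.537  -0.0742  0.1083]
spindle_end 0.87 [276.7, 240.5] [ 0.515  -0.0365  0.0745]
fork 0.73 [272.0, 246.9] [ 0.5371 -0.0654  0.0944]
clip_back 0.66 [260.9, 246.9] [ 0.5054 -0.0749  0.0738]
tray 0.57 [154.4, 342.6] [ 0.5126 -0.3716  0.0013]
awl_heel 0.46 [372.1, 232.5] [0.
[... 719 characters left out ...]
9]
spindle_end 0.74 [356.2, 274.5] [ 0.512  -0.0376  0.0783]
fork 0.64 [372.5, 270.6] [ 0.5188 -0.0696  0.0937]
clip_back 0.52 [370.9, 272.5] [ 0.516  -0.0677  0.0775]
tray 0.65 [511.2, 272.6] [ 0.5188 -0.378   0.0068]
file_heel 0.59 [270.0, 221.7] [0.6263 0.1421 0.0503]
file_heel 0.56 [322.8, 317.4] [ 0.4241  0.0312 -0.0041]
stepper_c 0.62 [327.9, 168.2] [0.7448 0.0186 0.0395]
bearing_c 0.66 [324.3, 317.5] [0.4241 0.0279 0.0063]
bearing_c 0.62 [374.5, 268.3] [ 0.5236 -0.074   0.0912]
jar_c 0.58 [426.4, 156.6] [ 0.7574 -0.1872  0.0827]
ruler_c 0.8 [134.1, 231.1] [0.6145 0.4475 0.0006]
ruler_c 0.45 [371.4, 272.6] [ 0.5157 -0.0686  0.0793]
washer_c 0.57 [418.0, 321.6] [ 0.4146 -0.173   0.0077]
```

Run:
```python
import cv2,numpy as np
a=cv2.imread("pics/top.png");b=cv2.imread("pics/scene.png")
t=cv2.resize(a[140:350,190:560],(800,454),interpolation=cv2.INTER_CUBIC)
cv2.imwrite("pics/top_c.png",t)
cv2.imwrite("pics/scene_c.png",cv2.resize(b[140:400,100:480],(800,547),interpolation=cv2.INTER_CUBIC))
```

```text
(no output)
```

View pics/top_c.png

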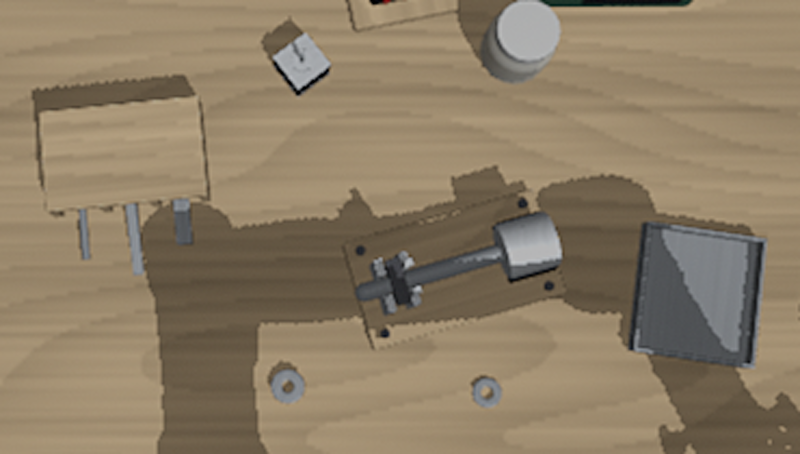

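View pics/scene_c.png

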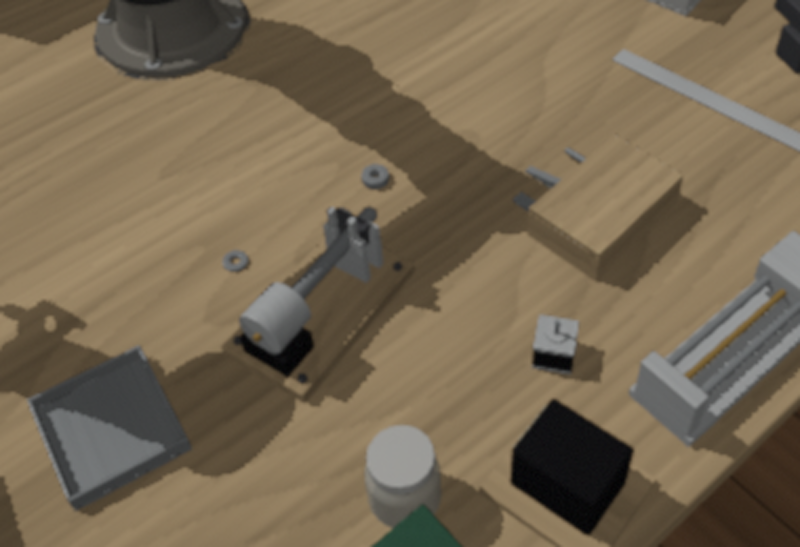

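The top crop shows the rack with the awl on the left, the wedge in the middle (longest, nose at about (137,272)) and the file on the right. The puller's clip is at about (400,285), with the spindle's free end to the left at about (358,293). The tray is at about (697,295). The scene crop agrees with this layout. Next I'll measure the geometry from depth.

Run:
```python
from h import *
np.set_printoptions(precision=4,suppress=True)
C={}
for cam in ["top","scene"]:
    z=np.load(cam+"0.npz");P=cloud(z["d"],cam).reshape(-1,3);P=P[z["d"].ravel()>0];C[cam]=P
    def sel(x0,x1,y0,y1,z0,z1):
        return P[(P[:,0]>x0)&(P[:,0]<x1)&(P[:,1]>y0)&(P[:,1]<y1)&(P[:,2]>z0)&(P[:,2]<z1)]
    b=sel(.4,.5,.05,.3,-.02,.02);print(cam,"bench z",np.median(b[:,2]))
    r=sel(.55,.8,.05,.35,.042,.058)
    rc=cv2.minAreaRect((r[:,:2]*1000).astype(np.float32));print("rack",rc,np.median(r[:,2]));print(cv2.boxPoints(rc))
    t=sel(.40,.585,.08,.29,.004,.035)
    m=cv2.connectedComponents  # cluster via grid
    g=np.zeros((400,400),np.uint8);ij=((t[:,:2]-[.38,.0])*1000).astype(int);g[ij[:,0],ij[:,1]]=1
    g2=cv2.dilate(g,np.ones((5,5)));n,l=cv2.connectedComponents(g2)
    for k in range(1,n):
        q=t[l[ij[:,0],ij[:,1]]==k]
        if len(q)>12:
            rr=cv2.minAreaRect((q[:,:2]*1000).astype(np.float32));print("tool",len(q),rr,q.min(0),q.max(0))
    s=sel(.44,.6,-.25,-.0,.06,.14)
    print("spindle region",len(s))
    ty=sel(.42,.62,-.46,-.28,.012,.032);rr=cv2.minAreaRect((ty[:,:2]*1000).astype(np.float32));print("tray",rr,np.median(ty[:,2]))
for cam in C:
    P=C[cam];s=P[(P[:,0]>.44)&(P[:,0]<.62)&(P[:,1]>-.25)&(P[:,1]<.02)&(P[:,2]>.064)]
    # spindle axis from z .068-.082 pts
    q=s[(s[:,2]<.083)&(s[:,2]>.074)&(s[:,1]>-.155)&(s[:,1]<-.095)]
    l=cv2.fitLine(q[:,:2].astype(np.float32),cv2.DIST_HUBER,0,.001,.001).ravel();print(cam,"spindle line",l,len(q),q[:,2].max())
    h=s[s[:,1]>-.12];
    d=np.array(l[:2]);d=d if d[1]>0 else -d;nrm=np.array([d[1],-d[0]])
    a=(h[:,:2]-l[2:])@d;b=(h[:,:2]-l[2:])@nrm
    o=np.argsort(a)
    for k in np.arange(np.floor(a.min()*250)/250,a.max(),.004):
        mm=(a>=k)&(a<k+.004)
        if mm.any():print("a %.3f"%k,mm.sum(),"b %.3f %.3f"%(b[mm].min(),b[mm].max()),"z %.3f %.3f"%(h[mm,2].min(),h[mm,2].max()))
    print("base",l[2:],d)
```

```text
top bench z -0.0005399516498060253
rack ((651.9130859375, 192.43447875976562), (101.18583679199219, 159.7213897705078), 5.448220729827881) 0.04843986485073015
[[593.9662 267.1308]
 [609.1312 108.131 ]
 [709.8599 117.7382]
 [694.695  276.738 ]]
tool 95 ((560.3223266601562, 183.45216369628906), (49.36854934692383, 12.710229873657227), 2.0673506259918213) [0.5355 0.1764 0.004 ] [0.585  0.1897 0.0178]
tool 64 ((567.1951904296875, 235.69558715820312), (33.993682861328125, 16.929311752319336), 21.098955154418945) [0.5506 0.2221 0.004 ] [0.5838 0.2398 0.0205]
tool 69 ((575.175537109375, 133.76939392089844), (20.711669921875, 20.786224365234375), 81.864990234375) [0.5639 0.1221 0.005 ] [0.5849 0.1439 0.0208]
spindle region 1563
tray ((512.5020141601562, -379.0638732910156), (122.38915252685547, 130.79112243652344), 81.41038513183594) 0.02046865751783078
scene bench z 0.0008069609022882673
rack ((649.5438842773438, 195.77679443359375), (103.10272979736328, 164.0106201171875), 5.773946762084961) 0.04957483187403605
[[590.004  272.1798]
 [606.5042 109.0013]
 [709.0837 119.3738]
 [692.5836 282.5
[... 2021 characters left out ...]
08 0.006 z 0.068 0.082
a 0.036 16 b -0.006 0.009 z 0.069 0.083
a 0.040 28 b -0.007 0.027 z 0.069 0.105
a 0.044 121 b -0.026 0.025 z 0.064 0.116
a 0.048 60 b -0.028 0.026 z 0.067 0.116
a 0.052 38 b -0.025 0.023 z 0.073 0.112
a 0.056 29 b -0.017 0.021 z 0.065 0.098
a 0.060 33 b -0.020 0.024 z 0.066 0.099
a 0.064 37 b -0.023 0.025 z 0.065 0.098
a 0.068 18 b -0.004 0.027 z 0.065 0.094
a 0.072 15 b -0.018 0.026 z 0.065 0.087
a 0.076 8 b -0.025 0.024 z 0.077 0.084
a 0.080 7 b -0.005 0.005 z 0.076 0.080
a 0.084 13 b -0.006 0.009 z 0.073 0.082
a 0.088 9 b -0.004 0.010 z 0.070 0.082
a 0.092 11 b -0.003 0.009 z 0.072 0.082
a 0.096 4 b -0.000 0.008 z 0.075 0.078
base [ 0.5384 -0.1281] [-0.3032  0.9529]
```

>>> servo_tool --dp '[[2.87,-2.8,0.1],[2.87,-2.8,0.1],[2.87,-2.8,0.1],[2.87,-2.8,0.1],[2.87,-2.8,0.1],[2.87,-2.8,0.1],[2.87,-2.8,0.1],[2.87,-2.8,0.1]]' --delta_rot '[[0,0,0],[0,0,0],[0,0,0],[0,0,0],[0,0,0],[0,0,0],[0,0,0],[0,0,0]]' --grip 0.45

```text
t: 2.17
tcp_pos: [0.3032, -0.258, 0.2236]
eef_rot: [3.116, 0.388, 0.001]
wrist_force: [0.6, -0.2, 0.0]
grip_width: 0.0385
```

>>> servo_tool --dp '[[2.87,-2.8,0.4],[2.87,-2.8,0.4],[2.87,-2.8,0.4],[2.87,-2.8,0.4],[2.87,-2.8,0.4],[2.87,-2.8,0.4],[2.87,-2.8,0.4]]' --delta_rot '[[0,0,0],[0,0,0],[0,0,0],[0,0,0],[0,0,0],[0,0,0],[0,0,0]]'

```text
t: 2.75
tcp_pos: [0.45, -0.0188, 0.1955]
eef_rot: [3.117, 0.387, 0.002]
wrist_force: [1.8, -0.9, 0.4]
grip_width: 0.0384
```

>>> servo_tool --dp '[[2.87,-2.8,0.5],[2.87,-2.8,0.5],[2.87,-2.8,0.5],[2.87,-2.8,0.5],[2.87,-2.8,0.5],[2.87,-2.8,0.5],[0,0,0]]' --delta_rot '[[0,0,0],[0,0,0],[0,0,0],[0,0,0],[0,0,0.075],[0,0,0.075],[0,0,0]]'

```text
t: 3.33
tcp_pos: [0.578, 0.193, 0.1628]
eef_rot: [-3.129, -0.165, 0.002]
wrist_force: [-1.0, 0.9, -0.3]
grip_width: 0.0387
```

```bash
cat >> h.py <<'E'
np.set_printoptions(precision=4,suppress=True)
def state():
    o=telemetry.get_obs();M=R.from_rotvec(o["eef_rot"]).as_matrix()
    print("t %.2f"%o["t"],"tcp",o["tcp_pos"],"yaw %.3f"%np.arctan2(M[1,0],M[0,0]),"z",M[:,2],"F",o["wrist_force"],"w %.4f"%o["grip_width"],"q",o["qpos"])
    return o,M
def todo(p,yaw=None,M=None):
    "shift in tool axes (cm) to TCP target and turn"
    o=telemetry.get_obs();M=R.from_rotvec(o["eef_rot"]).as_matrix()
    print("dp cm",M.T@(np.array(p)-o["tcp_pos"])*100)
    if yaw is not None:
        T=np.array([[np.cos(yaw),np.sin(yaw),0],[np.sin(yaw),-np.cos(yaw),0],[0,0,-1]])
        print("rot",R.from_matrix(M.T@T).as_rotvec())
E
python3 - <<'E'
from h import *
state()
im,d=vision.camera("wrist");save(im,"w1.png");np.savez("w1.npz",d=d,im=im)
for n in ["wedge_heel","awl_heel","file_heel","rack"]:
    for q in landmark_of(n,"wrist")[:2]: print(n,q,ray(q["centre"],.01,"wrist"))
for q in cut_out("wedge_heel","wrist")[:2]:
    m=q["region"]&(d>0);P=cloud(d,"wrist")[m];print("wedge",q["score"],q["centre"],m.sum(),P.min(0),P.max(0))
    l=cv2.fitLine(P[:,:2].astype(np.float32),cv2.DIST_HUBER,0,.001,.001).ravel();print(l)
P=cloud(d,"wrist").reshape(-1,3);print(np.percentile(P[:,0],[0,100]),np.percentile(P[:,1],[0,100]),np.percentile(P[:,2],[1,50,99]))
E
```

```text
t 3.33 tcp [0.578  0.193  0.1628] yaw 0.105 z [-0.0018  0.0085 -1.    ] F [-0.9638  0.9116 -0.2795] w 0.0387 q [ 0.03    0.5384 -0.5719  1.4293  0.2873  1.257  -2.0305]
rack {'centre': [336.2, 183.2], 'score': 0.94} [0.6025 0.1758 0.01  ]
wedge 0.97 [332.9, 237.6] 821 [0.5324 0.1652 0.002 ] [0.5915 0.1792 0.0214]
[0.9955 0.0945 0.5636 0.1726]
[0.2539 0.7414] [-0.1673  0.4946] [-0.0002  0.0052  0.2502]
```

View pics/w1.png

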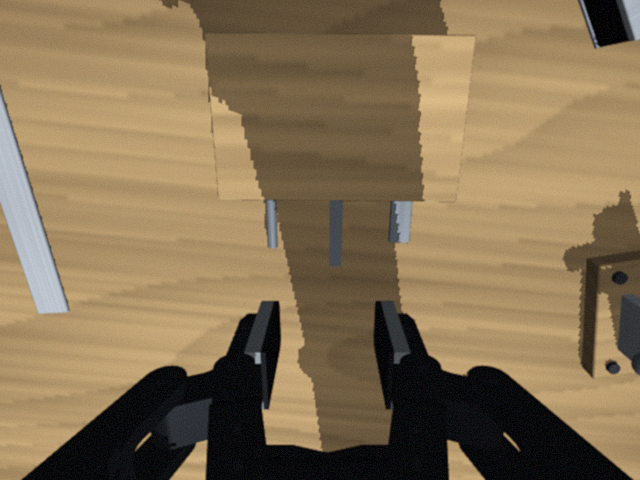

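The wrist view shows the wedge blade between the awl and the file, nose at about (336,265). Its y disagrees with the top camera by about 10 mm, so I'll recheck with the arm settled.

Run:
```python
from h import *
for k in range(2):
    state()
    c=vision.calibration("wrist")["world_from_camera"]
    im,d=vision.camera("wrist")
    print(np.array(c)[:3,3],np.array(vision.calibration("wrist")["world_from_camera"])[:3,3])
    q=cut_out("wedge_heel","wrist")[0]
    PP=cloud(d,"wrist");m=q["region"]&(d>0);P=PP[m]
    l=cv2.fitLine(P[:,:2].astype(np.float32),cv2.DIST_HUBER,0,.001,.001).ravel();print("wedge",l,P.min(0),P.max(0),q["centre"])
    A=PP.reshape(-1,3);r=A[(A[:,2]>.042)&(A[:,2]<.056)&(A[:,0]>.56)&(A[:,0]<.8)&(A[:,1]>.08)&(A[:,1]<.3)]
    rc=cv2.minAreaRect((r[:,:2]*1000).astype(np.float32));print("rack",rc,cv2.boxPoints(rc))
o,M=state()
K=np.array(vision.calibration("wrist")["mtx"]);T=np.linalg.inv(np.array(vision.calibration("wrist")["world_from_camera"]))
p=T[:3,:3]@o["tcp_pos"]+T[:3,3];print("tcp px",(K@p)[:2]/p[2])
state()
```

```text
t 3.63 tcp [0.5776 0.1809 0.1657] yaw 0.095 z [ 0.0007 -0.0014 -1.    ] F [-0.136  -0.6959  0.1212] w 0.0384 q [ 0.0426  0.5271 -0.5673  1.437   0.2894  1.2608 -2.0267]
[0.6604 0.1891 0.3089] [0.6604 0.1891 0.3091]
wedge [0.995  0.1    0.5638 0.1863] [0.5335 0.1792 0.0034] [0.5913 0.1938 0.0189] [317.4, 232.0]
rack ((649.2261962890625, 195.01353454589844), (100.35435485839844, 159.68995666503906), 5.423996448516846) [[591.7263 269.758 ]
 [606.821  110.7831]
 [706.7261 120.2691]
 [691.6313 279.244 ]]
t 3.73 tcp [0.5776 0.1811 0.166 ] yaw 0.095 z [ 0.001 -0.001 -1.   ] F [ 0.2856  0.661  -0.2191] w 0.0385 q [ 0.0426  0.5269 -0.5677  1.4369  0.2893  1.2607 -2.0269]
[0.6604 0.1893 0.3092] [0.6603 0.1896 0.3091]
wedge [ 0.9956  0.0935  0.5246 -0.0486] [ 0.4453 -0.1245 -0.0007] [ 0.5777 -0.0214  0.0807] [606.9, 307.5]
rack ((648.7777099609375, 195.3472900390625), (99.76095581054688, 159.7063446044922), 5.505267143249512) [[591.4664 270.0467]
 [606.7882 111.0771]
 [706.089  120.6479]
 [690.7672 279.6175]]
t 3.83 tcp [0.5776 0.1817 0.1659] yaw 0.096 z [ 0.001  -0.0005 -1.    ] F [ 0.3869 -0.2688 -0.2445] w 0.0381 q [ 0.0421  0.5272 -0.5681  1.4367  0.2892  1.2605 -2.027 ]
tcp px [326.6408 315.1775]
t 3.83 tcp [0.5776 0.1817 0.1659] yaw 0.096 z [ 0.001  -0.0005 -1.    ] F [ 0.3869 -0.2688 -0.2445] w 0.0381 q [ 0.0421  0.5272 -0.5681  1.4367  0.2892  1.2605 -2.027 ]
```

>>> servo_tool --dp '[[0.3,-0.6,3],[0,0,3.5],[0,0,3.5],[0,0,3],[0,0,2],[0,0,1],[0,0,0],[0,0,0]]' --delta_rot '[[0,0,0],[0,0,0],[0,0,0],[0,0,0],[0,0,0],[0,0,0],[0,0,0],[0,0,0]]'

```text
t: 4.5
tcp_pos: [0.5804, 0.1893, 0.006]
eef_rot: [-3.138, -0.153, -0.001]
wrist_force: [-0.0, -0.5, 0.1]
grip_width: 0.0385
```

>>> servo_tool --dp '[[0,0,0],[0,0,0],[0,0,0],[0,0,0],[0,0,0],[0,0,0]]' --delta_rot '[[0,0,0],[0,0,0],[0,0,0],[0,0,0],[0,0,0],[0,0,0]]' --grip 0

```text
t: 5.0
tcp_pos: [0.5815, 0.1898, 0.0076]
eef_rot: [-3.137, -0.153, -0.006]
wrist_force: [-0.2, -0.6, 6.2]
grip_width: 0.0077
```

>>> servo_tool --dp '[[-0.5,0,-0.1],[-1.5,0,-0.1],[-2,0,0],[-2,0,0],[-2,0,0],[-2,0,0],[-2,0,0],[-1,0,0]]' --delta_rot '[[0,0,0],[0,0,0],[0,0,0],[0,0,0],[0,0,0],[0,0,0],[0,0,0],[0,0,0]]'

```text
t: 5.67
tcp_pos: [0.4483, 0.1766, 0.0076]
eef_rot: [3.137, 0.156, -0.0]
wrist_force: [0.8, 0.6, -0.1]
grip_width: 0.0073
```

>>> servo_tool --dp '[[-1,0,0],[0,0,0.1],[0,0,0]]' --delta_rot '[[0,0,0],[0,0,0],[0,0,0]]'

```text
t: 5.92
tcp_pos: [0.4378, 0.1753, 0.0075]
eef_rot: [3.135, 0.155, -0.006]
wrist_force: [-8.0, -0.9, 15.0]
grip_width: 0.0078
```

Run:
```python
from h import *
state()
im,d=vision.camera("top");save(cv2.resize(im[120:360,180:500],(800,600)),"t2.png");P=cloud(d,"top")
for q in cut_out("wedge_heel","top")[:2]: print(q["score"],q["centre"],P[q["region"]].min(0),P[q["region"]].max(0))
for n in ["wedge_heel","wedge_handle"]:
    for q in landmark_of(n,"top")[:2]: print(n,q,ray(q["centre"],.01,"top"))
```

```text
t 5.92 tcp [0.4378 0.1753 0.0075] yaw 0.099 z [-0.0035 -0.0027 -1.    ] F [-8.0339 -0.8991 15.0494] w 0.0078 q [ 0.0218  0.4824 -0.5541  1.9709  0.3527  0.7878 -2.2066]
0.63 [255.5, 276.1] [ 0.4464  0.0285 -0.0088] [0.5472 0.1974 1.2026]
wedge_heel {'centre': [258.3, 286.9], 'score': 0.79} [0.4901 0.1703 0.01  ]
wedge_handle {'centre': [251.3, 275.8], 'score': 0.66} [0.5142 0.1857 0.01  ]
```

View pics/t2.png

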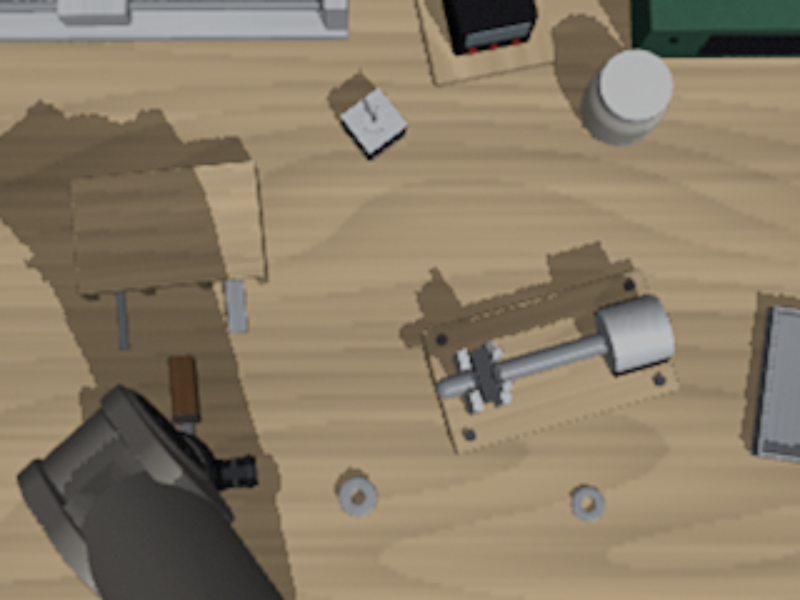

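The wedge is out: the brown handle shows clear of the rack at about (184,390), with the awl and file unmoved. I'll release it and move above the handle.

>>> servo_tool --dp '[[0,0,-0.1],[0,0,0],[0,0,0],[0,0,0]]' --delta_rot '[[0,0,0],[0,0,0],[0,0,0],[0,0,0]]' --grip 0.55

```text
t: 6.45
tcp_pos: [0.4407, 0.1756, 0.0072]
eef_rot: [-3.138, -0.153, -0.0]
wrist_force: [-0.4, 1.0, -0.0]
grip_width: 0.0473
```

>>> servo_tool --dp '[[0,0,-2],[0,0,-3],[0,0,-3],[2,0,-2],[3,0,0],[2,0,0],[0,0,0],[0,0,0]]' --delta_rot '[[0,0,0],[0,0,0],[0,0,0],[0,0,0],[0,0,0],[0,0,0],[0,0,0],[0,0,0]]'

```text
t: 7.12
tcp_pos: [0.5107, 0.1822, 0.1068]
eef_rot: [-3.138, -0.151, 0.001]
wrist_force: [-0.5, -0.3, 0.6]
grip_width: 0.0468
```

Run:
```python
from h import *
import time
vision.camera("top")
state()
im,d=vision.camera("wrist");save(im,"w3.png");PP=cloud(d,"wrist")
for n in ["wedge_heel","wedge_handle"]:
    for q in landmark_of(n,"wrist")[:1]: print(n,q,ray(q["centre"],.024,"wrist"))
A=PP.reshape(-1,3);s=(A[:,0]>.36)&(A[:,0]<.59)&(A[:,1]>.14)&(A[:,1]<.215)
h=A[s&(A[:,2]>.02)&(A[:,2]<.03)];print("handle",cv2.minAreaRect((h[:,:2]*1000).astype(np.float32)),len(h),h.min(0),h.max(0),np.median(h[:,2]))
b=A[s&(A[:,2]>.004)&(A[:,2]<.019)];print("blade",len(b),b.min(0),b.max(0))
l=cv2.fitLine(A[s&(A[:,2]>.004)&(A[:,2]<.03)][:,:2].astype(np.float32),cv2.DIST_HUBER,0,.001,.001).ravel();print(l)
state()
```

```text
t 7.17 tcp [0.5093 0.1824 0.1066] yaw 0.098 z [-0.0022 -0.0001 -1.    ] F [ 0.2065 -0.6633 -0.0475] w 0.0470 q [ 0.0622  0.464  -0.5895  1.6962  0.2864  1.0709 -2.0906]
wedge_heel {'centre': [323.8, 276.6], 'score': 0.69} [0.4878 0.1822 0.024 ]
wedge_handle {'centre': [325.8, 233.5], 'score': 0.68} [0.5164 0.1837 0.024 ]
handle ((498.7024841308594, 181.40451049804688), (85.0097427368164, 22.192768096923828), 4.798435688018799) 3669 [0.4568 0.1692 0.02  ] [0.5415 0.1957 0.0268] 0.024395630521252293
blade 1647 [0.3889 0.14   0.004 ] [0.59  0.196 0.019]
[0.9994 0.035  0.4917 0.1793]
t 7.32 tcp [0.5088 0.1825 0.1068] yaw 0.099 z [-0.0016 -0.0006 -1.    ] F [ 0.8551  0.1092 -0.0888] w 0.0476 q [ 0.0621  0.4626 -0.5902  1.6976  0.2867  1.0707 -2.0906]
```

View pics/w3.png

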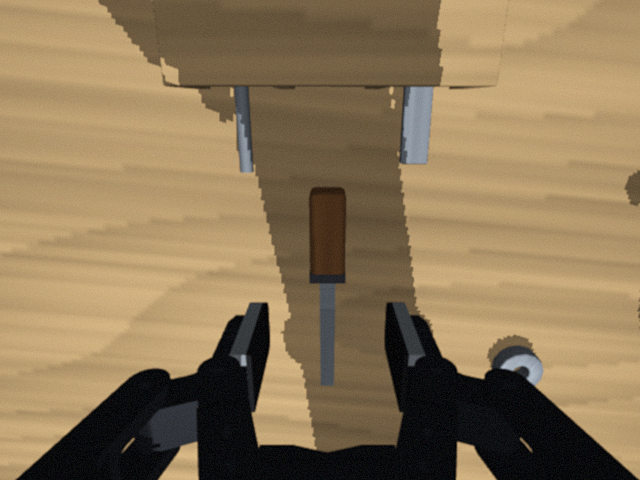

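The wrist view shows the handle centred at about (327,233) and the blade running down to (327,383), aligned with the jaws. I'll grip the handle and lift.

>>> servo_tool --dp '[[1.1,0,2],[0,0,3],[0,0,3],[0,0,1.5],[0,0,0.5],[0,0,0],[0,0,0]]' --delta_rot '[[0,0,0],[0,0,0],[0,0,0],[0,0,0],[0,0,0],[0,0,0],[0,0,0]]'

```text
t: 7.9
tcp_pos: [0.5214, 0.184, 0.0081]
eef_rot: [-3.137, -0.154, -0.002]
wrist_force: [1.3, -0.8, 0.0]
grip_width: 0.047
```

>>> servo_tool --dp '[[0,0,0],[0,0,0],[0,0,0],[0,0,0],[0,0,0],[0,0,0]]' --delta_rot '[[0,0,0],[0,0,0],[0,0,0],[0,0,0],[0,0,0],[0,0,0]]' --grip 0

```text
t: 8.4
tcp_pos: [0.5225, 0.1842, 0.0092]
eef_rot: [-3.137, -0.154, -0.005]
wrist_force: [-0.4, 0.4, 6.6]
grip_width: 0.0206
```

Run:
```python
from h import *
state()
```

```text
t 8.40 tcp [0.5225 0.1842 0.0092] yaw 0.098 z [ 0.0034  0.001  -1.    ] F [-0.3898  0.4217  6.5843] w 0.0206 q [ 0.0131  0.6051 -0.5292  1.7536  0.3815  0.8829 -2.1564]
```

>>> servo_tool --dp '[[0,0,-2],[0,0,-3.5],[0,0,-3.5],[0,0,-3],[0,0,0],[0,0,0],[0,0,0],[0,0,0]]' --delta_rot '[[0,0,0],[0,0,0],[0,0,-0.12],[0,0,-0.12],[0,0,-0.12],[0,0,-0.12],[0,0,-0.12],[0,0,-0.12]]'

```text
t: 9.07
tcp_pos: [0.5211, 0.1832, 0.1275]
eef_rot: [2.879, 1.257, 0.001]
wrist_force: [0.1, 0.3, -1.1]
grip_width: 0.0205
```

>>> servo_tool --dp '[[0,0,0],[0,0,0],[0,0,0],[0,0,0],[0,0,0],[0,0,0],[0,0,0],[0,0,0]]' --delta_rot '[[0,0,-0.12],[0,0,-0.12],[0,0,-0.12],[0,0,-0.12],[0,0,-0.12],[0,0,-0.12],[0,0,-0.12],[0,0,-0.12]]'

```text
t: 9.73
tcp_pos: [0.5209, 0.1831, 0.1271]
eef_rot: [1.973, 2.445, -0.001]
wrist_force: [0.3, 0.2, -2.4]
grip_width: 0.0204
```

>>> servo_tool --dp '[[0,0,0],[0,0,0],[0,0,0],[0,0,0]]' --delta_rot '[[0,0,-0.1],[0,0,0],[0,0,0],[0,0,0]]'

```text
t: 10.07
tcp_pos: [0.521, 0.1833, 0.1272]
eef_rot: [-1.859, -2.533, 0.001]
wrist_force: [0.3, 0.4, -2.4]
grip_width: 0.0206
```

Run:
```python
from h import *
state(); todo([.463,.1095,.12],1.878)
im,d=vision.camera("wrist");PP=cloud(d,"wrist");save(im,"w4.png");np.savez("w4.npz",d=d)
for n in ["wedge_heel","wedge_handle"]:
    for q in landmark_of(n,"wrist")[:1]: print(n,q,ray(q["centre"],.12,"wrist"))
for q in cut_out("wedge_heel","wrist")[:1]:
    P=PP[q["region"]&(d>0)];print(q["score"],P.min(0),P.max(0),len(P))
for cam in ["top","scene"]:
    im,d=vision.camera(cam)
    for q in cut_out("wedge_heel",cam)[:1]:
        P=cloud(d,cam)[q["region"]&(d>0)];print(cam,q["score"],q["centre"],P.min(0),P.max(0),len(P))
```

```text
t 10.07 tcp [0.521  0.1833 0.1272] yaw 1.875 z [-0.0003 -0.0003 -1.    ] F [ 0.3061  0.3514 -2.3557] w 0.0206 q [ 0.3133  0.5972 -1.0011  1.6332  0.531   1.209  -0.4988]
dp cm [-5.3022 -7.7459  0.72  ]
rot [-0.0004  0.0002 -0.0025]
wedge_heel {'centre': [324.6, 396.0], 'score': 0.84} [0.5329 0.1388 0.12  ]
wedge_handle {'centre': [329.5, 336.9], 'score': 0.96} [0.5254 0.1702 0.12  ]
0.68 [0.504  0.0086 0.0006] [0.5867 0.2053 0.1448] 8979
top 0.68 [285.8, 256.0] [ 0.5005  0.0555 -0.0048] [0.58   0.1618 0.5115] 307
scene 0.89 [339.9, 191.2] [ 0.3918  0.0584 -0.0004] [0.5654 0.3136 0.1664] 404
```

>>> servo_tool --dp '[[-1.33,-1.95,0.3],[-1.33,-1.95,0.3],[-1.33,-1.95,0.3],[-1.33,-1.95,0.3],[0,0,0],[0,0,0],[0,0,0]]' --delta_rot '[[0,0,0],[0,0,0],[0,0,0],[0,0,0],[0,0,0],[0,0,0],[0,0,0]]'

```text
t: 11.05
tcp_pos: [0.4635, 0.1097, 0.1157]
eef_rot: [1.856, 2.534, 0.002]
wrist_force: [0.8, 0.1, -1.8]
grip_width: 0.0202
```

```bash
cat >> h.py <<'E'
D=np.array([-.3025,.953]);N=np.array([.953,.3025])
def prof(cam,d,S=(.521,-.0735)):
    A=cloud(d,cam).reshape(-1,3);a=(A[:,:2]-S)@D;b=(A[:,:2]-S)@N
    m0=(d.ravel()>0)&(abs(b)<.03)&(A[:,2]>.06)&(A[:,2]<.135)
    for k in np.arange(-.03,.2,.006):
        m=m0&(a>=k)&(a<k+.006)
        if m.any(): print("a%.3f n%d b %.4f..%.4f z %.4f..%.4f med %.4f"%(k+.003,m.sum(),b[m].min(),b[m].max(),A[m,2].min(),A[m,2].max(),np.median(A[m,2])))
E
python3 - <<'E'
from h import *
o,M=state();p=o["tcp_pos"];print("tcp a,b",(p[:2]-[.521,-.0735])@D,(p[:2]-[.521,-.0735])@N)
T=[]
for cam in ["top","scene"]:
    im,d=vision.camera(cam);print(cam);prof(cam,d);T.append(im)
save(cv2.resize(T[0][200:310,260:420],(640,440)),"t5.png")
save(cv2.resize(T[1][170:310,230:400],(720,593)),"s5.png")
E
```

```text
t 11.05 tcp [0.4635 0.1097 0.1157] yaw 1.878 z [ 0.0014  0.0008 -1.    ] F [ 0.7744  0.1068 -1.8407] w 0.0202 q [ 0.5568  0.4738 -1.0754  1.8495  0.4675  1.0987 -0.3865]
tcp a,b 0.19196197791547903 0.000602781853443066
top
a-0.027 n28 b -0.0088..0.0079 z 0.0723..0.0826 med 0.0770
a-0.021 n26 b -0.0088..0.0086 z 0.0716..0.0809 med 0.0767
a-0.015 n59 b -0.0258..0.0258 z 0.0634..0.1153 med 0.0807
a-0.009 n68 b -0.0256..0.0260 z 0.0630..0.1177 med 0.0893
a-0.003 n69 b -0.0215..0.0222 z 0.0901..0.0986 med 0.0940
a0.003 n66 b -0.0210..0.0215 z 0.0727..0.0981 med 0.0940
a0.009 n82 b -0.0247..0.0264 z 0.0635..0.0989 med 0.0829
a0.015 n74 b -0.0246..0.0261 z 0.0601..0.0899 med 0.0791
a0.021 n26 b -0.0072..0.0102 z 0.0698..0.0817 med 0.0780
a0.027 n26 b -0.0072..0.0094 z 0.0690..0.0816 med 0.0775
a0.033 n25 b -0.0067..0.0102 z 0.0719..0.0827 med 0.0769
a0.039 n13 b -0.0049..0.0081 z 0.0712..0.0769 med 0.0743
a0.057 n9 b -0.0024..0.0065 z 0.1055..0.1139 med 0.1093
a0.063 n16 b -0.0031..0.0061 z 0.1059..0.1156 med 0.1105
a0.069 n15 b -0.0032..0.0060 z 0.1058..0.1181 med 0.1126
a0.075 n15 b -0.00
[... 2140 characters left out ...]
.1275 med 0.1215
a0.135 n19 b -0.0057..0.0076 z 0.1061..0.1293 med 0.1248
a0.141 n16 b -0.0029..0.0064 z 0.1093..0.1288 med 0.1253
a0.147 n15 b -0.0045..0.0066 z 0.1113..0.1293 med 0.1224
a0.153 n30 b -0.0093..0.0101 z 0.1075..0.1332 med 0.1268
a0.159 n40 b -0.0100..0.0127 z 0.1074..0.1341 med 0.1287
a0.165 n22 b -0.0081..0.0129 z 0.1065..0.1339 med 0.1296
a0.171 n23 b -0.0072..0.0125 z 0.1108..0.1341 med 0.1302
a0.177 n23 b -0.0092..0.0122 z 0.1094..0.1336 med 0.1292
a0.183 n48 b -0.0196..0.0232 z 0.1135..0.1348 med 0.1296
a0.189 n25 b -0.0233..0.0240 z 0.1148..0.1343 med 0.1293
a0.195 n15 b -0.0095..0.0245 z 0.1279..0.1330 med 0.1304
a0.201 n8 b -0.0110..-0.0023 z 0.1290..0.1342 med 0.1311
```

View pics/s5.png

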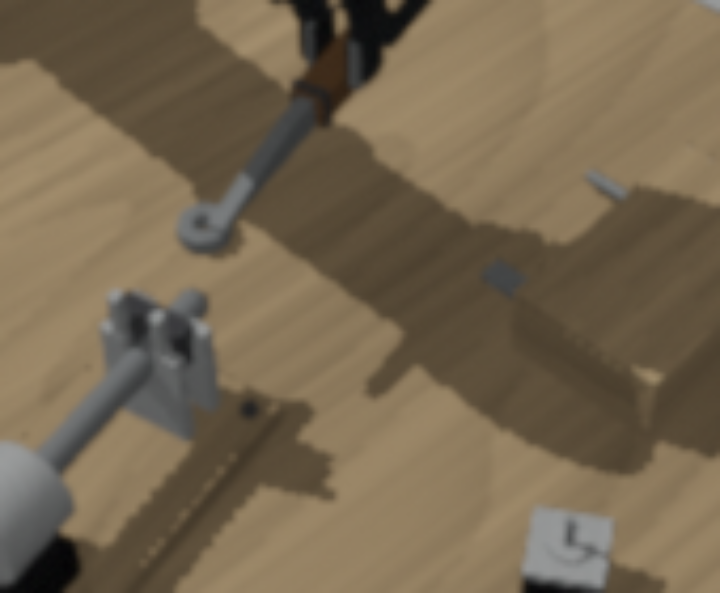

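The wedge is level in the hand, nose at a≈0.057 with its blade centred within 1 mm of the spindle line. I'll lower it and start the insertion.

>>> servo_tool --dp '[[0,-0.06,1],[0,0,1],[0,0,0.5],[0,0,0],[0,0,0]]' --delta_rot '[[0,0,0],[0,0,0],[0,0,0],[0,0,0],[0,0,0]]'

```text
t: 11.57
tcp_pos: [0.4617, 0.1092, 0.0895]
eef_rot: [-1.854, -2.534, 0.002]
wrist_force: [0.3, 0.2, -1.9]
grip_width: 0.0202
```

>>> servo_tool --dp '[[-0.5,0,0],[-1,0,0],[-1,0,0],[-1,0,0],[-1,0,0],[-0.5,0,0],[0,0,0],[0,0,0]]' --delta_rot '[[0,0,0],[0,0,0],[0,0,0],[0,0,0],[0,0,0],[0,0,0],[0,0,0],[0,0,0]]'

```text
t: 12.23
tcp_pos: [0.4775, 0.061, 0.0903]
eef_rot: [-1.857, -2.533, -0.0]
wrist_force: [0.2, 1.0, -1.0]
grip_width: 0.0205
```

Run:
```python
from h import *
o,M=state();p=o["tcp_pos"];print("tcp a,b",(p[:2]-[.521,-.0735])@D,(p[:2]-[.521,-.0735])@N)
im,d=vision.camera("scene");prof("scene",d)
save(cv2.resize(im[190:290,230:350],(720,600),interpolation=cv2.INTER_CUBIC),"s6.png")
```

```text
t 12.23 tcp [0.4775 0.061  0.0903] yaw 1.876 z [-0.0002  0.0004 -1.    ] F [ 0.23    1.0131 -0.9762] w 0.0205 q [ 0.6261  0.5165 -1.0411  1.8653  0.5107  1.0572 -0.315 ]
tcp a,b 0.14132710516096206 -0.0008059433726429479
a-0.027 n20 b -0.0078..0.0085 z 0.0718..0.0817 med 0.0774
a-0.021 n16 b -0.0075..0.0084 z 0.0701..0.0800 med 0.0781
a-0.015 n105 b -0.0252..0.0271 z 0.0604..0.1152 med 0.0787
a-0.009 n123 b -0.0266..0.0257 z 0.0608..0.1168 med 0.0848
a-0.003 n50 b -0.0257..0.0241 z 0.0679..0.1137 med 0.0917
a0.003 n47 b -0.0199..0.0215 z 0.0620..0.0992 med 0.0936
a0.009 n52 b -0.0241..0.0262 z 0.0601..0.0986 med 0.0923
a0.015 n31 b -0.0224..0.0268 z 0.0603..0.0878 med 0.0822
a0.021 n23 b -0.0216..0.0246 z 0.0675..0.0921 med 0.0839
a0.027 n20 b -0.0053..0.0097 z 0.0740..0.0907 med 0.0878
a0.033 n27 b -0.0049..0.0105 z 0.0683..0.0921 med 0.0798
a0.039 n19 b -0.0065..0.0069 z 0.0709..0.0932 med 0.0897
a0.045 n16 b -0.0059..0.0042 z 0.0824..0.0953 med 0.0918
a0.051 n15 b -0.0050..0.0044 z 0.0813..0.0970 med 0.0942
a0.057 n16 b -0.0075..0.0052 z 0.0809..0.0963 med 0.0942
a0.063 n18 b -0.0
[... 253 characters left out ...]
032 med 0.0998
a0.093 n16 b -0.0056..0.0051 z 0.0857..0.1033 med 0.1010
a0.099 n15 b -0.0049..0.0054 z 0.0816..0.1033 med 0.0967
a0.105 n48 b -0.0133..0.0110 z 0.0807..0.1094 med 0.1014
a0.111 n25 b -0.0117..0.0103 z 0.0805..0.1071 med 0.1050
a0.117 n26 b -0.0129..0.0103 z 0.0844..0.1079 med 0.1048
a0.123 n24 b -0.0107..0.0100 z 0.0851..0.1073 med 0.1034
a0.129 n60 b -0.0238..0.0215 z 0.0877..0.1347 med 0.1065
a0.135 n103 b -0.0299..0.0236 z 0.0819..0.1335 med 0.1120
a0.141 n35 b -0.0148..0.0236 z 0.0932..0.1323 med 0.1131
a0.147 n29 b -0.0134..0.0235 z 0.1036..0.1346 med 0.1116
a0.153 n10 b -0.0133..-0.0053 z 0.1041..0.1272 med 0.1074
a0.159 n2 b -0.0126..-0.0088 z 0.1025..0.1054 med 0.1039
```

View pics/s6.png

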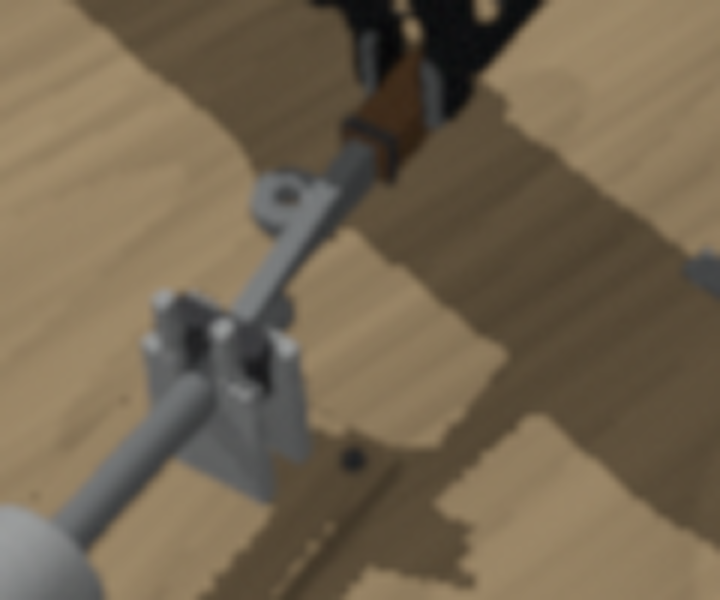

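The blade is on line and level above the spindle, with its nose just at the clip and no contact force. I'll push slowly.

>>> servo_tool --dp '[[-0.5,0.07,0],[-0.5,0,0],[-0.5,0,0],[-0.5,0,0],[-0.5,0,0],[-0.5,0,0],[-0.5,0,0],[-0.5,0,0]]' --delta_rot '[[0,0,0],[0,0,0],[0,0,0],[0,0,0],[0,0,0],[0,0,0],[0,0,0],[0,0,0]]'

```text
t: 12.95
tcp_pos: [0.489, 0.0257, 0.0899]
eef_rot: [-1.851, -2.533, -0.003]
wrist_force: [-1.4, 5.1, -4.7]
grip_width: 0.0205
```

Run:
```python
from h import *
o,M=state();p=o["tcp_pos"];print("tcp a,b",(p[:2]-[.521,-.0735])@D,(p[:2]-[.521,-.0735])@N)
im,d=vision.camera("scene");prof("scene",d)
```

```text
t 12.95 tcp [0.489  0.0257 0.0899] yaw 1.880 z [-0.0022  0.004  -1.    ] F [-1.4424  5.0543 -4.7031] w 0.0205 q [ 0.6888  0.5345 -1.0344  1.8427  0.518   1.0678 -0.2372]
tcp a,b 0.10423038868485539 -0.0005241204986312557
a-0.027 n23 b -0.0078..0.0077 z 0.0707..0.0852 med 0.0781
a-0.021 n22 b -0.0045..0.0086 z 0.0720..0.0855 med 0.0826
a-0.015 n101 b -0.0254..0.0257 z 0.0607..0.1152 med 0.0810
a-0.009 n129 b -0.0265..0.0258 z 0.0600..0.1165 med 0.0865
a-0.003 n53 b -0.0242..0.0243 z 0.0752..0.1159 med 0.0956
a0.003 n49 b -0.0186..0.0223 z 0.0658..0.1014 med 0.0973
a0.009 n48 b -0.0207..0.0275 z 0.0604..0.1013 med 0.0845
a0.015 n32 b -0.0049..0.0269 z 0.0616..0.0942 med 0.0838
a0.021 n23 b -0.0233..0.0253 z 0.0820..0.0960 med 0.0908
a0.027 n24 b -0.0053..0.0093 z 0.0733..0.0997 med 0.0908
a0.033 n27 b -0.0062..0.0085 z 0.0667..0.0994 med 0.0891
a0.039 n24 b -0.0052..0.0087 z 0.0711..0.1006 med 0.0938
a0.045 n21 b -0.0067..0.0055 z 0.0810..0.1023 med 0.0979
a0.051 n18 b -0.0050..0.0053 z 0.0838..0.1038 med 0.0984
a0.057 n16 b -0.0038..0.0050 z 0.0846..0.1019 med 0.0980
a0.063 n19 b -0.0049..0.0069 z 0.0827..0.1056 med 0.0988
a0.069 n50 b -0.0121..0.0119 z 0.0802..0.1082 med 0.1005
a0.075 n27 b -0.0125..0.0111 z 0.0818..0.1073 med 0.1042
a0.081 n25 b -0.0108..0.0112 z 0.0870..0.1070 med 0.1029
a0.087 n27 b -0.0105..0.0113 z 0.0858..0.1073 med 0.1028
a0.093 n90 b -0.0237..0.0222 z 0.0856..0.1342 med 0.1104
a0.099 n75 b -0.0243..0.0246 z 0.0861..0.1345 med 0.1114
a0.105 n31 b -0.0139..0.0233 z 0.1001..0.1308 med 0.1117
a0.111 n29 b -0.0148..0.0229 z 0.0992..0.1340 med 0.1089
a0.117 n7 b -0.0132..-0.0070 z 0.1050..0.1231 med 0.1085
```

>>> servo_tool --dp '[[-0.5,0,0],[-0.5,0,0],[-0.5,0,0],[-0.5,0,0],[-0.5,0,0],[-0.5,0,0],[-0.5,0,0],[-0.2,0,0]]' --delta_rot '[[0,0,0],[0,0,0],[0,0,0],[0,0,0],[0,0,0],[0,0,0],[0,0,0],[0,0,0]]'

```text
t: 13.67
tcp_pos: [0.5023, -0.0139, 0.0906]
eef_rot: [1.857, 2.531, -0.001]
wrist_force: [0.5, -0.3, -2.3]
grip_width: 0.0204
```

>>> servo_tool --dp '[[0,0,0],[0,0,0],[0,0,0]]' --delta_rot '[[0,0,0],[0,0,0],[0,0,0]]'

```text
t: 13.92
tcp_pos: [0.5014, -0.0117, 0.0904]
eef_rot: [1.855, 2.535, -0.0]
wrist_force: [0.0, -0.4, -2.7]
grip_width: 0.0207
```

Run:
```python
from h import *
o,M=state();p=o["tcp_pos"];print("tcp a,b",(p[:2]-[.521,-.0735])@D,(p[:2]-[.521,-.0735])@N)
im,d=vision.camera("scene");prof("scene",d)
save(cv2.resize(im[190:290,220:340],(720,600),interpolation=cv2.INTER_CUBIC),"s7.png")
```

```text
t 13.92 tcp [ 0.5014 -0.0117  0.0904] yaw 1.878 z [ 0.0003 -0.0002 -1.    ] F [ 0.0471 -0.4482 -2.6931] w 0.0207 q [ 0.742   0.5524 -1.0226  1.8134  0.5325  1.0814 -0.1693]
tcp a,b 0.06484905473986628 1.1512489603638174e-05
a-0.027 n22 b -0.0049..0.0076 z 0.0701..0.0954 med 0.0910
a-0.021 n31 b -0.0059..0.0086 z 0.0682..0.0971 med 0.0913
a-0.015 n96 b -0.0259..0.0263 z 0.0601..0.1152 med 0.0808
a-0.009 n117 b -0.0268..0.0259 z 0.0609..0.1158 med 0.0898
a-0.003 n77 b -0.0275..0.0245 z 0.0709..0.1159 med 0.1046
a0.003 n57 b -0.0210..0.0227 z 0.0746..0.1127 med 0.1084
a0.009 n62 b -0.0220..0.0256 z 0.0616..0.1117 med 0.1057
a0.015 n30 b -0.0048..0.0275 z 0.0600..0.1038 med 0.0815
a0.021 n13 b -0.0031..0.0248 z 0.0819..0.1019 med 0.0994
a0.027 n49 b -0.0118..0.0119 z 0.0737..0.1080 med 0.0994
a0.033 n34 b -0.0113..0.0117 z 0.0679..0.1077 med 0.1048
a0.039 n35 b -0.0104..0.0117 z 0.0720..0.1088 med 0.1046
a0.045 n24 b -0.0104..0.0118 z 0.0866..0.1079 med 0.1050
a0.051 n40 b -0.0189..0.0218 z 0.0848..0.1342 med 0.1052
a0.057 n115 b -0.0248..0.0256 z 0.0861..0.1345 med 0.1134
a0.063 n44 b -0.0221..0.0245 z 0.0950..0.1332 med 0.1111
a0.069 n35 b -0.0156..0.0238 z 0.1003..0.1338 med 0.1093
a0.075 n16 b -0.0122..-0.0056 z 0.1042..0.1291 med 0.1125
```

View pics/s7.png

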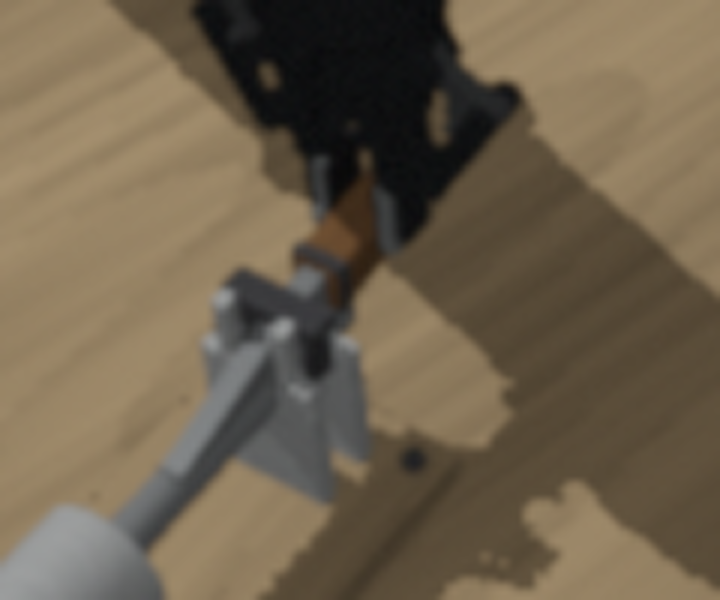

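The clip is raised about 14 mm on the full blade height and the push force has gone. I'll draw the wedge back and lay it on clear bench beyond the spindle end.

>>> servo_tool --dp '[[0.5,0,0],[1,0,0],[1.2,0,0],[1.2,0,0],[1.2,0,0],[1.2,0,0],[1.5,0,0],[2,0,0]]' --delta_rot '[[0,0,0],[0,0,0],[0,0,0],[0,0,0],[0,0,0],[0,0,0],[0,0,0],[0,0,0]]'

```text
t: 14.63
tcp_pos: [0.4715, 0.082, 0.0902]
eef_rot: [1.857, 2.533, -0.001]
wrist_force: [0.3, -0.1, -1.0]
grip_width: 0.0206
```

>>> servo_tool --dp '[[2.5,0,0],[2.5,0,0],[2.2,0,0.5],[0,0,2],[0,0,2.5],[0,0,2],[0,0,0.7],[0,0,0]]' --delta_rot '[[0,0,0],[0,0,0],[0,0,0],[0,0,0],[0,0,0],[0,0,0],[0,0,0],[0,0,0]]'

```text
t: 15.3
tcp_pos: [0.448, 0.1504, 0.0118]
eef_rot: [-1.852, -2.534, 0.005]
wrist_force: [0.6, -0.0, -0.7]
grip_width: 0.0207
```

>>> servo_tool --dp '[[0,0,0.3],[0,0,0],[0,0,0]]' --delta_rot '[[0,0,0],[0,0,0],[0,0,0]]'

```text
t: 15.55
tcp_pos: [0.4509, 0.1508, 0.0113]
eef_rot: [1.855, 2.534, 0.003]
wrist_force: [0.8, 0.8, -1.2]
grip_width: 0.0204
```

Run:
```python
from h import *
o,M=state();p=o["tcp_pos"];print("tcp a,b",(p[:2]-[.521,-.0735])@D,(p[:2]-[.521,-.0735])@N)
for cam in ["scene","top"]:
    im,d=vision.camera(cam);A=cloud(d,cam).reshape(-1,3);a=(A[:,:2]-[.521,-.0735])@D;b=(A[:,:2]-[.521,-.0735])@N
    m=(abs(a)<.009)&(abs(b)<.03)&(A[:,2]>.09)&(A[:,2]<.12)
    for k in np.arange(-.024,.024,.006):
        q=m&(b>=k)&(b<k+.006)
        if q.any(): print("b%.3f"%(k+.003),q.sum(),"a %.4f..%.4f"%(a[q].min(),a[q].max()),"z med %.4f"%np.median(A[q,2]))
    for q in cut_out("clip_back",cam)[:1]:
        g=A[(q["region"]&(d>0)).ravel()&(A[:,2]>.095)&(A[:,2]<.125)];print(cam,q["score"],q["centre"],np.median(g,0),len(g),cv2.minAreaRect((g[:,:2]*1000).astype(np.float32)))
    for q in landmark_of("clip_back",cam)[:1]: print(q,ray(q["centre"],.103,cam))
```

```text
t 15.55 tcp [0.4509 0.1508 0.0113] yaw 1.878 z [ 0.0021  0.0007 -1.    ] F [ 0.8241  0.7521 -1.1893] w 0.0204 q [ 0.3498  0.6106 -0.9357  1.9558  0.6327  0.8965 -0.6098]
tcp a,b 0.23493988147115005 0.0010162267131979719
b-0.021 7 a -0.0085..0.0077 z med 0.1102
b-0.015 22 a -0.0090..0.0086 z med 0.1094
b-0.009 27 a -0.0081..0.0085 z med 0.1068
b-0.003 15 a -0.0041..0.0085 z med 0.1089
b0.003 14 a -0.0048..0.0075 z med 0.1086
b0.009 12 a -0.0076..0.0084 z med 0.1100
b0.015 29 a -0.0088..0.0086 z med 0.1073
b0.021 21 a -0.0044..0.0074 z med 0.1070
scene 0.75 [263.9, 242.0] [ 0.5251 -0.0704  0.1084] 126 ((522.3475952148438, -73.70062255859375), (43.34432601928711, 25.081804275512695), 16.27961540222168)
{'centre': [263.8, 242.4], 'score': 0.67} [ 0.5207 -0.0748  0.103 ]
b-0.021 11 a -0.0041..0.0081 z med 0.1091
b-0.015 26 a -0.0087..0.0083 z med 0.1081
b-0.009 25 a -0.0083..0.0083 z med 0.1081
b-0.003 23 a -0.0059..0.0080 z med 0.1085
b0.003 21 a -0.0055..0.0079 z med 0.1079
b0.009 24 a -0.0085..0.0076 z med 0.1085
b0.015 26 a -0.0088..0.0071 z med 0.1073
b0.021 19 a -0.0067..0.0076 z med 0.1078
top 0.75 [372.7, 270.9] [ 0.5211 -0.0715  0.1081] 152 ((521.9615478515625, -72.10704803466797), (42.750240325927734, 13.954830169677734), 16.2459716796875)
{'centre': [374.0, 271.9], 'score': 0.5} [ 0.5156 -0.0718  0.103 ]
```

The clip sits loose at a top height of about 0.108, so roughly 14 mm up. The wedge is at the bench, so I'll release it and go above the clip with the same yaw.

>>> servo_tool --dp '[[0,0,0.15],[0,0,0],[0,0,0],[0,0,0],[0,0,0]]' --delta_rot '[[0,0,0],[0,0,0],[0,0,0],[0,0,0],[0,0,0]]' --grip 0.64

```text
t: 16.27
tcp_pos: [0.4501, 0.1503, 0.0089]
eef_rot: [1.855, 2.535, 0.0]
wrist_force: [0.5, 0.5, -0.3]
grip_width: 0.0545
```

>>> servo_tool --dp '[[0,0,-2],[0,0,-4],[0,0,-4],[0,0,-4],[0,0,-1],[-3.5,0,0],[-4,0,0],[-4,0,0]]' --delta_rot '[[0,0,0],[0,0,0],[0,0,0],[0,0,0],[0,0,0],[0,0,0],[0,0,0],[0,0,0]]'

```text
t: 16.93
tcp_pos: [0.4851, 0.0401, 0.1594]
eef_rot: [1.85, 2.536, 0.001]
wrist_force: [0.2, -0.6, -0.1]
grip_width: 0.0548
```

>>> servo_tool --dp '[[-4,0,0],[-4,0,0],[-3,0,0],[-1,0,0],[0,0,0],[0,0,0],[0,0,0]]' --delta_rot '[[0,0,0],[0,0,0],[0,0,0],[0,0,0],[0,0,0],[0,0,0],[0,0,0]]'

```text
t: 17.52
tcp_pos: [0.5204, -0.0708, 0.1589]
eef_rot: [-1.85, -2.538, -0.002]
wrist_force: [0.7, 0.3, 0.5]
grip_width: 0.0545
```

Run:
```python
from h import *
vision.camera("top")
o,M=state();todo([.5218,-.073,.092],1.878)
im,d=vision.camera("wrist");save(im,"w8.png");A=cloud(d,"wrist");
for q in cut_out("clip_back","wrist")[:2]:
    g=A[q["region"]&(d>0)&(A[...,2]>.1)&(A[...,2]<.12)];print(q["score"],q["centre"],len(g),np.median(g,0),cv2.minAreaRect((g[:,:2]*1000).astype(np.float32)))
for q in landmark_of("clip_back","wrist")[:1]: print(q,ray(q["centre"],.105,"wrist"))
im,d=vision.camera("top");A=cloud(d,"top").reshape(-1,3)
s=A[(A[:,0]>.4)&(A[:,0]<.52)&(A[:,1]>.0)&(A[:,1]<.2)&(A[:,2]>.005)&(A[:,2]<.06)];print("wedge zone",s.min(0),s.max(0),np.percentile(s[:,2],[50,95]))
```

```text
t 17.57 tcp [ 0.5205 -0.0707  0.1591] yaw 1.883 z [-0.      0.0009 -1.    ] F [0.1995 0.2571 1.0218] w 0.0548 q [ 0.8583  0.5227 -1.0624  1.6645  0.4779  1.2416  0.005 ]
dp cm [-0.2648  0.053   6.7052]
rot [ 0.0003 -0.0009  0.0046]
0.86 [325.1, 262.0] 2304 [ 0.5187 -0.0693  0.1089] ((518.9677734375, -70.48917388916016), (43.9604377746582, 14.898027420043945), 16.418563842773438)
{'centre': [327.0, 267.7], 'score': 0.74} [ 0.52   -0.0729  0.105 ]
wedge zone [0.4001 0.002  0.005 ] [0.5199 0.1979 0.0297] [0.0173 0.0259]
```

View pics/w8.png

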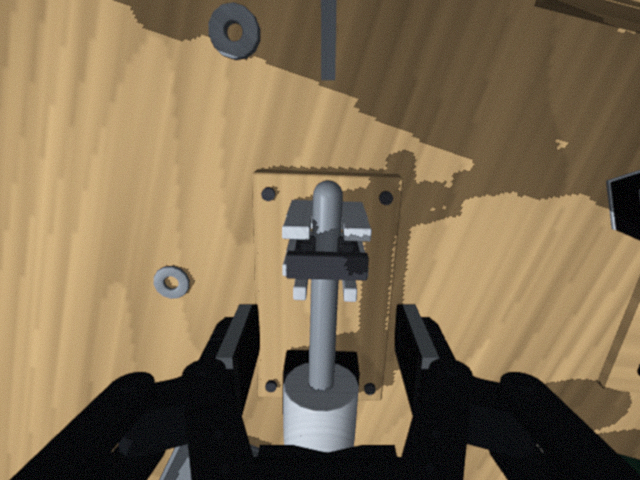

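The wrist view shows the clip plate centred at about (326,263), astride the spindle in the fork between the jaws' lines. I'll descend and grip it by the plate ends.

>>> servo_tool --dp '[[-0.1,0,2],[0,0,2],[0,0,1.5],[0,0,1.1],[0,0,0],[0,0,0]]' --delta_rot '[[0,0,0.02],[0,0,0],[0,0,0],[0,0,0],[0,0,0],[0,0,0]]'

```text
t: 18.27
tcp_pos: [0.5211, -0.0743, 0.0927]
eef_rot: [-1.879, -2.517, 0.0]
wrist_force: [0.5, 0.3, 0.8]
grip_width: 0.0547
```

>>> servo_tool --dp '[[0,0,0],[0,0,0],[0,0,0],[0,0,0]]' --delta_rot '[[0,0,0],[0,0,0],[0,0,0],[0,0,0]]' --grip 0.35

```text
t: 18.6
tcp_pos: [0.5222, -0.0745, 0.094]
eef_rot: [1.88, 2.515, 0.002]
wrist_force: [-0.6, -0.3, 4.0]
grip_width: 0.0415
```

Run:
```python
from h import *
state()
im,d=vision.camera("wrist");A=cloud(d,"wrist")
for q in cut_out("clip_back","wrist")[:1]:
    g=A[q["region"]&(d>0)&(A[...,2]>.09)&(A[...,2]<.12)];print(q["score"],q["centre"],len(g),np.median(g,0) if len(g) else "")
```

```text
t 18.60 tcp [ 0.5222 -0.0745  0.094 ] yaw 1.858 z [ 0.0022 -0.0002 -1.    ] F [-0.6019 -0.26    3.9787] w 0.0415 q [ 0.8199  0.5902 -1.0001  1.7425  0.5491  1.1153 -0.0678]
0.81 [326.7, 315.0] 5169 [ 0.5185 -0.0683  0.1084]
```

>>> servo_tool --dp '[[0,0,-1],[0,0,-2],[0,0,-3.5],[0,0,-3.5],[0,0,0],[0,0,0]]' --delta_rot '[[0,0,0],[0,0,0],[0,0,0],[0,0,0],[0,0,0],[0,0,0]]' --grip 0.3

```text
t: 19.2
tcp_pos: [0.5228, -0.0745, 0.1952]
eef_rot: [1.878, 2.513, 0.003]
wrist_force: [-0.6, -0.0, -1.8]
grip_width: 0.0415
```

>>> servo_tool --dp '[[-3.6,-1.2,0],[-3.6,-1.2,0],[-3.6,-1.2,0],[-3.6,-1.2,0],[-3.6,-1.2,0],[-3.6,-1.2,0],[-3.6,-1.2,0],[-3.6,-1.2,0]]' --delta_rot '[[0,0,0],[0,0,0],[0,0,0],[0,0,0],[0,0,0],[0,0,0],[0,0,0],[0,0,0]]'

```text
t: 19.87
tcp_pos: [0.5091, -0.38, 0.1909]
eef_rot: [-1.879, -2.514, 0.002]
wrist_force: [1.2, -0.2, -0.5]
grip_width: 0.0417
```

>>> servo_tool --dp '[[0,0,0],[0,0,0],[0,0,0]]' --delta_rot '[[0,0,0],[0,0,0],[0,0,0]]'

```text
t: 20.12
tcp_pos: [0.5101, -0.3772, 0.1912]
eef_rot: [-1.878, -2.514, -0.001]
wrist_force: [0.7, 0.4, -0.7]
grip_width: 0.0418
```

Run:
```python
from h import *
o,M=state();todo([.5113,-.3775,.024])
im,d=vision.camera("wrist");A=cloud(d,"wrist")
for q in cut_out("clip_back","wrist")[:1]:
    g=A[q["region"]&(d>0)];print(q["score"],q["centre"],len(g),np.median(g,0))
im,d=vision.camera("scene");A=cloud(d,"scene")
for q in cut_out("clip_back","scene")[:1]:
    g=A[q["region"]&(d>0)];print("scene",q["score"],q["centre"],len(g),g.min(0),g.max(0),np.median(g,0))
```

```text
t 20.12 tcp [ 0.5101 -0.3772  0.1912] yaw 1.858 z [-0.0021  0.0027 -1.    ] F [ 0.7458  0.3716 -0.7106] w 0.0418 q [ 1.1594  0.6959 -0.9777  1.2924  0.5639  1.4395  0.5122]
dp cm [-0.1169  0.1284 16.7164]
0.68 [324.5, 315.8] 6067 [ 0.5077 -0.3696  0.2058]
scene 0.58 [117.7, 286.3] 29 [ 0.4944 -0.3818  0.1859] [ 0.5092 -0.3776  0.2078] [ 0.4993 -0.3796  0.2017]
```

>>> servo_tool --dp '[[0,0,3.5],[0,0,3.5],[0,0,3.5],[0,0,3],[0,0,2],[0,0,1],[0,0,0],[0,0,0]]' --delta_rot '[[0,0,0],[0,0,0],[0,0,0],[0,0,0],[0,0,0],[0,0,0],[0,0,0],[0,0,0]]'

```text
t: 20.98
tcp_pos: [0.5117, -0.3777, 0.0286]
eef_rot: [1.879, 2.516, 0.001]
wrist_force: [0.8, -0.4, -0.1]
grip_width: 0.042
```

>>> servo_tool --dp '[[0,0,0.15],[0,0,0],[0,0,0]]' --delta_rot '[[0,0,0],[0,0,0],[0,0,0]]'

```text
t: 21.23
tcp_pos: [0.5117, -0.3783, 0.0276]
eef_rot: [1.879, 2.515, 0.0]
wrist_force: [0.4, -0.3, -1.4]
grip_width: 0.0418
```

>>> servo_tool --dp '[[0,0,0],[0,0,0],[0,0,0],[0,0,0]]' --delta_rot '[[0,0,0],[0,0,0],[0,0,0],[0,0,0]]' --grip 0.72

```text
t: 21.57
tcp_pos: [0.5109, -0.3782, 0.0265]
eef_rot: [1.881, 2.516, 0.0]
wrist_force: [0.2, -0.1, 0.6]
grip_width: 0.0617
```

>>> servo_tool --dp '[[0,0,-1],[0,0,-3],[0,0,-4],[0,0,-4],[0,0,-4],[3,0,-2],[3.5,0,0],[3.5,0,0]]' --delta_rot '[[0,0,0],[0,0,0],[0,0,0],[0,0,0],[0,0,0],[0,0,0],[0,0,0],[0,0,0]]'

```text
t: 22.23
tcp_pos: [0.4837, -0.2812, 0.2092]
eef_rot: [1.879, 2.511, 0.003]
wrist_force: [0.1, 0.1, 0.1]
grip_width: 0.0617
```

Run:
```python
from h import *
vision.camera("scene");vision.camera("scene");vision.camera("scene");state()
T=[]
for cam in ["top","scene"]:
    im,d=vision.camera(cam);A=cloud(d,cam);T.append(im)
    for n in ["clip_back","wedge_heel","tray"]:
        for q in cut_out(n,cam)[:1]:
            g=A[q["region"]&(d>0)];print(cam,n,q["score"],q["centre"],len(g),np.median(g,0),"max z",np.percentile(g[:,2],95))
    for n in ["clip_back","wedge_heel"]:
        for q in landmark_of(n,cam)[:1]: print(n,q,ray(q["centre"],.02,cam))
save(np.hstack([cv2.resize(T[0][130:370,180:570],(400,246)),cv2.resize(T[1][140:400,60:480],(400,246))]),"f.png")
```

```text
t 22.38 tcp [ 0.4823 -0.278   0.2077] yaw 1.865 z [-0.0001 -0.0012 -1.    ] F [-0.4123 -0.4769  0.2618] w 0.0612 q [ 1.1959  0.5407 -1.0575  1.5054  0.4762  1.3733  0.4004]
top clip_back 0.74 [282.5, 297.1] 483 [0.4637 0.118  0.0213] max z 0.026847289953909392
top wedge_heel 0.85 [284.2, 300.6] 532 [0.4638 0.1178 0.0209] max z 0.02675555303547178
top tray 0.81 [493.3, 278.4] 972 [ 0.5073 -0.3372  0.0057] max z 0.027624876931541482
clip_back {'centre': [248.7, 236.3], 'score': 0.7} [0.5992 0.1911 0.02  ]
wedge_heel {'centre': [288.7, 297.8], 'score': 0.95} [0.4663 0.1038 0.02  ]
scene clip_back 0.64 [443.9, 189.6] 852 [0.6264 0.4498 0.0046] max z 0.007856804689891219
scene wedge_heel 0.94 [310.6, 215.9] 384 [0.4673 0.1148 0.0167] max z 0.02632313205278023
scene tray 0.75 [253.4, 285.1] 4066 [ 0.5559 -0.1411  0.0218] max z 0.0957764557153464
clip_back {'centre': [149.2, 333.3], 'score': 0.74} [ 0.4982 -0.3704  0.02  ]
wedge_heel {'centre': [310.2, 217.0], 'score': 0.95} [0.4708 0.1025 0.02  ]
```

View pics/f.png

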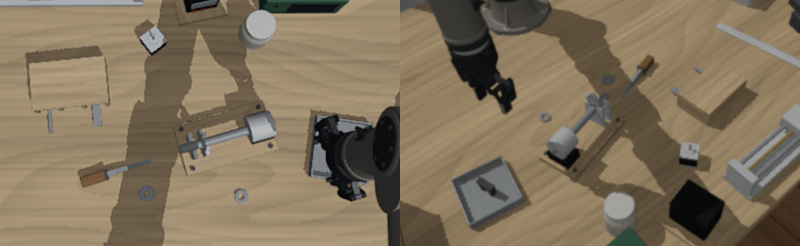

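The final picture shows the clip lying in the tray at about (490,187) in the scene half. The wedge is flat on the bench and the gripper is clear. I'll do one depth check of the clip, then hand in.

Run:
```python
from h import *
im,d=vision.camera("scene");A=cloud(d,"scene").reshape(-1,3)
g=A[(A[:,0]>.47)&(A[:,0]<.56)&(A[:,1]>-.42)&(A[:,1]<-.335)&(A[:,2]>.01)&(A[:,2]<.08)];print(len(g),g.min(0),g.max(0),np.median(g,0))
o,_=state();print(abs(o["qd"]).max())
c=np.median(g,0)
if len(g)>15 and g[:,2].max()<.05 and abs(c[0]-.511)<.045 and abs(c[1]+.377)<.045: print(manip.close_job())
```

```text
202 [ 0.4863 -0.3851  0.0103] [ 0.5341 -0.3602  0.0419] [ 0.5144 -0.373   0.0374]
t 23.03 tcp [ 0.4825 -0.2822  0.2062] yaw 1.858 z [-0.      0.0003 -1.    ] F [ 0.5294 -0.1277 -0.1679] w 0.0614 q [ 1.1969  0.5457 -1.0524  1.501   0.4775  1.3727  0.4001]
0.003009532069726077
the job is handed in; nothing more can be done
None
```

The job is done and handed in at t ≈ 23 s; no verdict is reported.

**What I did:**
- I drew the wedge out by its blade, let it rest on the bench and took it again by the handle.
- I slid it in under the clip along the top of the spindle. The clip rose about 4 mm partway in, at about 7 N total wrist force, and about 14 mm at full depth, where the push force had dropped away.
- I drew the wedge back. The clip stayed up in the fork, its plate top at about 0.108 m.
- I laid the wedge flat on the bench, picked the clip up by the ends of its back plate and released it in the tray.

**Last checks:**
- **Clip:** it is in the tray, about 5 mm from the centre, with its highest point at 0.042 m (limit 0.05 m for the back plate centre).
- **Wedge:** it lies flat, with its top at about 0.026 m.
- **Robot:** it was at rest about 0.2 m up and touching nothing.
- **Other tools and parts:** they looked unmoved in the final picture; I did not measure each one.

**What disagreed or was not checked:**
- I could not read the clip leg angle, so spreading and letting go are judged only from the clip's height and the force.
- In the final top view, and in the scene region search, the networks mislabelled other things as the clip. I used the scene depth and the picture instead.
- The wrist camera's first reading was about 10 mm off because the arm had not settled; a retake agreed with the other cameras.

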